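# Find and hold the heavy side of a cast rotor

### The job

Turn the rotary isolator of the finishing spindle from on to off and leave it off. Only then rock the cast rotor round by hand, a sixth of a turn or more, to feel where its hidden counterweight sits, and turn it until that heavy side is straight down (within about 15 degrees). Finish while still gripping the rotor, holding it at rest like that, and leave the other things on the bench where they are.

Things in the scene. Friction and masses are not known exactly. Their poses are not given: they have to be found in the camera images.
- rotor_hub (a point): point on the level axle, 125 mm above the bench, at mid-thickness of the rotor: an upright plain grey solid cast disc, 150 mm diameter, 30 mm thick, flat faces, whose rim can be gripped across its thickness from above or tilted and carried round the axle. The point is fixed to the stand and does not turn; its x axis runs along the axle from the free nut side to the motor, z is up.
- stand: spindle stand fixed to the bench, origin under rotor_hub, same axes. Base plate 130 mm wide, 14 mm high. Behind the rotor's back face 75 mm of bare 20 mm shaft, then the motor: 102 mm wide cylinder about the axle, 190 mm long, terminal box on it to 72 mm above the axle, starting 155 mm behind that face. In front of the rotor only a nut and hub boss within 22 mm of the axle, 19 mm proud.
- rotor_mark (a point): end of the small round sprue stub (12 mm wide, 7 mm proud) on the rotor's front face, 30 mm from the axle; turns with the rotor (a like stub stands opposite it on the back face). It shows only how far the rotor is turned, not where the heavy side is: a counterweight of 0.39 to 0.53 kg is cast in out of sight, centred 45 mm from the axle, in a direction that differs every time.
- rotor (a joint): rotor angle about rotor_hub's x axis, rad, no end stops; 0 = stub straight above the axle, growing clockwise seen from the nut side. The bearing is stiff: steady drag about 0.28 N m, a little more than the counterweight's torque (0.17 to 0.23 N m when level with the axle), so it stays where left; the heavy side is felt only in the turning force, which is less going down than up.
- isolator_box: box fixed to the bench, 130 mm long (x), 100 mm wide, 75 mm high, with the isolator handle in the middle of its top; origin under the handle's axis
- isolator_grip (a point): point on the isolator handle's vertical turning axis, 103 mm above the bench. It turns with the handle: its x axis runs along the black bar handle (64 mm long, 14 mm wide, top 119 mm above the bench), z up. The bar stands on a round collar, 52 mm wide, whose top is 87 mm above the bench.
- isolator (a joint): angle of the isolator handle, rad: 0 = off (bar along the box's long side), 1.05 = on (turned 60 degrees clockwise seen from above). An over-centre spring snaps it to the nearer of the two (about 0.12 N m, changing over half way) and there is a stop at each.
- pliers: bent-nose pliers lying flat, about 190 mm long, 18 mm high; a bystander, leave it alone; origin at the middle of its underside
- release_jar: closed jar, 70 mm wide, 110 mm high; a bystander, leave it alone; origin at the middle of its underside

How it is judged:
On the way, in this order (a step that is already met when the one before it is completed fails the run):
1. the isolator is turned off (value of joint isolator below 0.15 rad), for 0.2 s.
2. the rotor, gripped by the fingers, has been turned about a sixth of a turn from its start (distance of rotor_mark from where it was at the start of the episode above 0.028 m and contact force between the fingers and rotor above 1 N), for 0.1 s.
At the end, for the whole second after the job is handed in: The rotor's heavy side is straight below the axle within 0.35 rad (20 degrees), the fingers grip the rotor (more than 3 N) and it is at rest (under 0.1 rad/s), and the isolator is off (below 0.15 rad) (angle between slug_c0's own z axis and vertical below 0.35 rad and contact force between the fingers and rotor above 3 N and velocity of joint rotor between -0.1 and 0.1 rad/s and value of joint isolator below 0.15 rad); the arm keeps its last pose, push and grip.
It fails at once if the rotor is turned (more than about 25 degrees) while the isolator is on (value of joint isolator above 0.55 rad and distance of rotor_mark from where it was at the start of the episode above 0.013 m).
It fails at once if one of the bystanders is shifted by more than 50 mm (distance of any of pliers, screwdriver_c0, mixing_cup_c0, tape_roll_c0, release_jar, mould_half_c0, cast_panel_c0 from where it was at the start of the episode above 0.05 m).
It also fails if it takes over 72 s, if anything falls off the work surface, if the arm or the gripper's body presses on something with over 40 N, if the wrist force passes 120 N, or if a joint passes its speed limit or range.

### The arm

A 7-joint arm with a two-finger parallel gripper is mounted at the origin on the work surface. World frame = base frame: x ahead of the robot, y to its left, z up, the work surface at z = 0. Lengths are in m, angles in rad, forces in N, time in s.
With the tool pointing down it reaches from about 0.4 to 0.875 m from the base axis. Payload 19.3 kg.
Tool frame: the origin (TCP) lies on the centre line of the jaws, within the pads' length; the fingertips stand 22 mm ahead of it and the grasp point (between the pads) lies 3 mm ahead of it; z points along the fingers, y is the line along which they close (so a half turn about z gives the same grasp; the last joint's range is limited). The gripper opens to 85 mm and grips with 20 to 120 N. Pads are 22 mm wide; open, the fingers measure 114 mm over their backs; the gripper's body (76 mm by 85 mm) begins 54 mm behind the grasp point. The pads swing forward as they close: fully open they stand 13 mm farther back than shut.
Start: joints at [-0.07, 0.521, -0.036, 1.599, 0.021, 1.021, -0.113], TCP at [0.625, -0, 0.253] pointing down, gripper open.
Joint ranges: [-2.91, 2.91], [-0.3, 2.13], [-1.5, 1.42], [0.17, 2.43], [-1.26, 4.41], [0.16, 1.93], [-2.52, 2.52]. Speed limits (rad/s): [1.89, 1.89, 2.39, 2.39, 3.01, 3.01, 3.01].

### API

Orientations are given as a rotation vector (axis times angle).
In Python, from workcell import r gives the robot as it stands.
- The arm moves only by the tool play_rows, never from a script. Its argument "moves" is a list that holds one entry, the list of rows, each a list of 7 numbers: the closure, from -1 (fully open) to 1 (shut), so that 0 is half open, then the shift along the tool's x, y, z in m, then the turn, a rotation vector about the tool's x, y, z in rad. A call has 1 to 12 rows; each row is the pose to reach, as a shift and turn from the pose commanded when the call began, along the tool's axes at that moment; what a row does not reach only later rows make up. A row lasts 1/10 s, in which the tool goes at most 50 mm and 8.59 degrees, less where a joint would pass 70% of its speed; a pose out of reach is approached as far as the arm can. A call with a gripper value outside its range is refused whole. The fingers move at their own pace and stop on an object; the grip force is fixed at half the most. Time passes only in rows, so rows that repeat a pose let the fingers close. It gives the time, the measured TCP pose, the force, the opening and the grip force at its end, in the units of the state.
- r.observe(): the state, without advancing time (a new reading comes with each control period).
- r.snapshot(name): name is "scene" or "side" or "wrist"; returns a dict with "pixels" (384x512x3 uint8, red, green, blue), "depth" (384x512 float32, m along the optical axis (not along the pixel's ray), 0 where there is no reading), "intrinsics" (3x3 intrinsics, pixels), "extrinsics" (4x4, takes a point from camera to world coordinates). Camera axes: x right, y down, z forward; pixel columns grow to the right and rows downward; lengths in m; the calibration is good to about 2 mm. A picture is of the moment at which its call begins.
- r.hand_in(): hands the job in; it is judged then, once.
The state is a dict: "time": time; "qpos": joint angles; "joint_vel": joint speeds; "tau": joint torques, N m; "tool_pos": TCP position; "orientation": TCP orientation; "wrist_force": force on the tool from outside, world axes, zero at the start; "moment": the same for the moment, N m; "grip_width": finger opening in m; "grasp_force": force on a finger pad.
Only numpy, scipy, OpenCV 4.12 (cv2) and the standard library are available. Lean on these libraries where they do the work, as an engineer would, in place of code of your own. Each camera call takes 0.05 s, during which the arm holds its last target. There are 200 camera calls.

## Working session

There is one attempt and no reset: what is moved stays moved. The work goes in short steps, Python scripts to look and compute and a tool call to move; the robot and the scene stay as the last step left them, time stands still between calls to the robot, and variables do not carry over. Pictures are saved under pics/ and viewed, at most 10 in all, crops included, and the job is handed in when it is done.

Besides the shell and the picture viewer there is one more tool, called as a command line: name --argument value ..., lists and objects as JSON in quotes. play_rows: Moves the arm, as the interface text tells. Its arguments: {"type":"object","properties":{"moves":{"type":"array","items":{"type":"array","items":{"type":"array","items":{"type":"number"}}}}},"required":["moves"]}

```bash
mkdir -p pics; ls; python3 - <<'E'
from workcell import r
import cv2,pickle
s={n:r.snapshot(n) for n in("scene","side","wrist")}
pickle.dump(s,open("s0.pkl","wb"))
for n in s:
    cv2.imwrite(f"pics/{n}0.png",s[n]["pixels"][:,:,::-1]); print(n,s[n]["intrinsics"].round(1).tolist(),s[n]["extrinsics"].round(3).tolist())
print(r.observe())
E
```

```text
pics
scene [[351.4, 0.0, 259.9], [0.0, 351.4, 193.6], [0.0, 0.0, 1.0]] [[-0.521, 0.639, -0.566, 0.932], [0.854, 0.391, -0.344, 0.239], [0.001, -0.663, -0.749, 0.636], [0.0, 0.0, 0.0, 1.0]]
side [[461.9, 0.0, 262.4], [0.0, 461.9, 190.3], [0.0, 0.0, 1.0]] [[-0.858, -0.334, 0.391, 0.231], [-0.513, 0.589, -0.625, 0.515], [-0.021, -0.736, -0.676, 0.669], [0.0, 0.0, 0.0, 1.0]]
wrist [[289.7, 0.0, 257.4], [0.0, 289.7, 189.5], [0.0, 0.0, 1.0]] [[1.0, -0.0, -0.002, 0.624], [-0.001, -0.955, -0.297, 0.077], [-0.002, 0.297, -0.955, 0.374], [0.0, 0.0, 0.0, 1.0]]
{'time': 0.15, 'qpos': array([-0.07019515,  0.52188158, -0.03633416,  1.59983414,  0.02120847,
        1.02112561, -0.11282431]), 'joint_vel': array([-2.72594941e-05, -2.80804282e-03,  4.29701780e-04, -1.53793342e-03,
        1.58449326e-03, -1.25245524e-03,  2.10091320e-04]), 'tau': array([ 4.00798544e-04, -9.27376485e+01,  1.98035471e+00, -3.70049715e+01,
        1.79930578e-02,  6.46477114e-03, -1.41420460e-05]), 'tool_pos': array([ 6.24776676e-01, -2.90005593e-05,  2.52870451e-01]), 'orientation': array([-2.22107714e+00, -2.22100610e+00,  1.02502178e-03]), 'wrist_force': array([ 0.54815802, -0.38943851,  0.29574754]), 'moment': array([ 0.00227433, -0.02282661, -0.01790509]), 'grasp_force': 0.0, 'grip_width': 0.08526041844220746}
```

View pics/scene0.png

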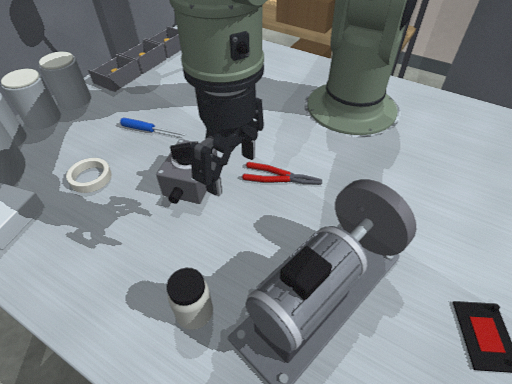

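View pics/side0.png

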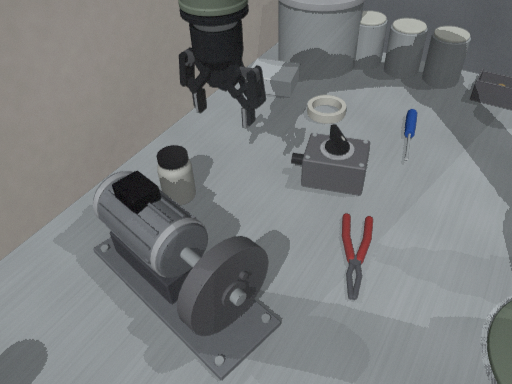

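The scene view shows the isolator at (185,180), the rotor at (375,217), the motor at (310,285), the jar at (188,295) and the pliers at (283,175). The side view shows the handle at (338,145), the nut at (238,296), the stub near (245,275) and the pliers at (357,255).

```bash
cat > h.py <<'E'
import numpy as np,cv2
def cloud(s):
    d=s["depth"];K=s["intrinsics"];v,u=np.indices(d.shape)
    p=np.stack([(u-K[0,2])/K[0,0]*d,(v-K[1,2])/K[1,1]*d,d],-1)
    T=s["extrinsics"];w=p@T[:3,:3].T+T[:3,3];w[d==0]=np.nan
    return w
def proj(s,p):
    T=s["extrinsics"];c=T[:3,:3].T@(np.asarray(p)-T[:3,3]);q=s["intrinsics"]@c;return q[:2]/q[2]
E
python3 - <<'E'
import pickle,numpy as np,cv2
from h import *
s=pickle.load(open("s0.pkl","rb"))
w={n:cloud(s[n]) for n in s}
for n,(u0,u1,v0,v1) in dict(side=(285,385,110,205),scene=(140,225,130,215)).items():
    P=w[n][v0:v1,u0:u1].reshape(-1,3)
    for lo,hi,l in((.068,.080,"boxtop"),(.112,.125,"bar")):
        q=P[(P[:,2]>lo)&(P[:,2]<hi)]
        print(n,l,len(q),q.mean(0).round(4) if len(q) else "", cv2.minAreaRect((q[:,:2]*1000).astype(np.float32)) if len(q)>5 else "")
P=w["side"][230:340,170:275].reshape(-1,3);P=P[np.isfinite(P[:,0])&(P[:,2]>.04)]
rng=np.random.default_rng(0);best=None
for _ in range(500):
    a=P[rng.choice(len(P),3,False)];n=np.cross(a[1]-a[0],a[2]-a[0]);n/=np.linalg.norm(n)+1e-12
    m=abs((P-a[0])@n)<.002
    if abs(n[2])<.3 and (best is None or m.sum()>best.sum()):best=m
F=P[best];c=F.mean(0);n=np.linalg.svd(F-c)[2][2];print("face",len(F),c,n)
n[2]=0;n/=np.linalg.norm(n)
if n@(s["side"]["extrinsics"][:3,3]-c)<0:n=-n
h=np.array([-n[1],n[0],0]);q=np.c_[(F-c)@h,F[:,2]]
(cc,rad)=cv2.minEnclosingCircle((q*1000).astype(np.float32));print("circle",cc,rad)
C=c+h*cc[0]/1000;C[2]=cc[1]/1000;print("facecentre",C,"outnormal",n, "hub",C-n*.015)
print(proj(s["side"],C),proj(s["scene"],C))
# protrusions
P=w["side"][230:340,170:275].reshape(-1,3);d=(P-C)@n;k=(d>.003)&(d<.012)&(np.linalg.norm(P-C,axis=1)<.06)
Q=np.c_[(P[k]-C)@h,P[k,2]-C[2],d[k]];r_=np.hypot(Q[:,0],Q[:,1]);k2=r_>.023
print("stub",k2.sum(),Q[k2].mean(0), r_[k2].mean())
big=lambda im,a:cv2.resize(im[a[2]:a[3],a[0]:a[1],::-1],None,fx=5,fy=5,interpolation=cv2.INTER_CUBIC)
a=big(s["side"]["pixels"],(165,285,225,345));b=big(s["side"]["pixels"],(285,385,105,205))
cv2.imwrite("pics/c.png",cv2.resize(np.hstack([a,cv2.resize(b,(600,600))]),(800,400)))
E
```

```text
side boxtop 1507 [ 0.4996 -0.2091  0.0738] ((504.2130126953125, -218.8852081298828), (130.13812255859375, 103.82386016845703), 15.299696922302246)
side bar 145 [ 0.5025 -0.216   0.1166] ((504.05853271484375, -219.26119995117188), (14.943243980407715, 65.58466339111328), 45.58281326293945)
scene boxtop 694 [ 0.5421 -0.2206  0.075 ] ((506.09979248046875, -221.2918701171875), (130.80520629882812, 100.81282043457031), 15.695076942443848)
scene bar 124 [ 0.5129 -0.2259  0.1175] ((506.2972412109375, -221.1944122314453), (15.804914474487305, 61.63283157348633), 45.28828048706055)
face 3762 [0.47649003 0.22077573 0.13333573] [ 0.97247683 -0.23298881 -0.00224431]
circle (6.2542901039123535, 125.62825775146484) 75.9623031616211
facecentre [0.47503285 0.21469356 0.12562826] outnormal [-0.97247928  0.23298939 -0.        ] hub [0.48962004 0.21119872 0.12562826]
[231.84839897 290.97470694] [377.30873264 213.28507339]
stub 49 [0.01817609 0.02192951 0.00591556] 0.029551235681163326
```

View pics/c.png

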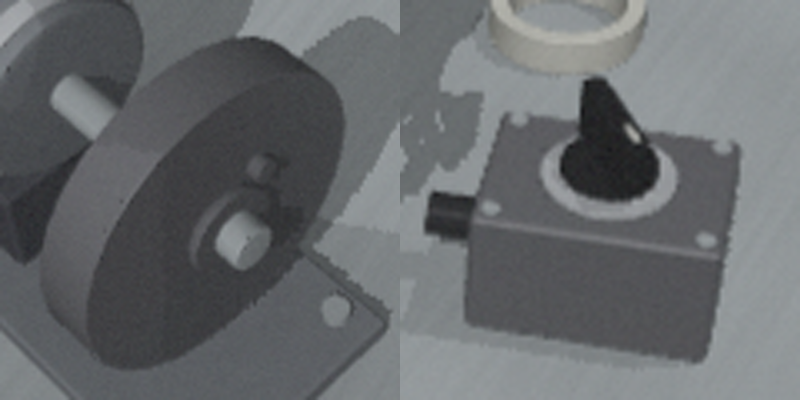

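View pics/wrist0.png

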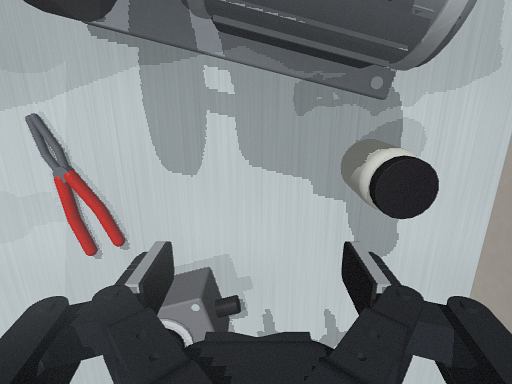

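The crop shows the stub at the upper right of the nut, about 40° clockwise from the top. The handle bar stands at -44.5° in the world, so off is about +15.5°. The wrist view shows the jar at (395,185) and the pliers at (70,185), both clear of the path. Next I move above the handle.

play_rows --moves '[[[-1,-0.04,-0.02,0,0,0,-0.13],[-1,-0.08,-0.04,0,0,0,-0.26],[-1,-0.12,-0.06,0,0,0,-0.39],[-1,-0.16,-0.09,0.02,0,0,-0.52],[-1,-0.2,-0.11,0.04,0,0,-0.65],[-1,-0.22,-0.12,0.06,0,0,-0.78],[-1,-0.22,-0.12,0.07,0,0,-0.794],[-1,-0.22,-0.12,0.07,0,0,-0.794],[-1,-0.22,-0.12,0.07,0,0,-0.794]]]'

```text
time: 1.05
tool_pos: [0.5057, -0.2191, 0.1836]
orientation: [1.19, 2.907, 0.001]
wrist_force: [0.6, -0.2, -0.2]
grip_width: 0.0855
grasp_force: 0.0
```

play_rows --moves '[[[-1,0,0,0.035,0,0,0],[-1,0,0,0.06,0,0,0],[-1,0,0,0.069,0,0,0],[-1,0,0,0.069,0,0,0],[1,0,0,0.069,0,0,0],[1,0,0,0.069,0,0,0],[1,0,0,0.069,0,0,0],[1,0,0,0.069,0,0,0],[1,0,0,0.069,0,0,0],[1,0,0,0.069,0,0,0],[1,0,0,0.069,0,0,0],[1,0,0,0.069,0,0,0]]]'

```text
time: 2.25
tool_pos: [0.5047, -0.2206, 0.1148]
orientation: [-1.19, -2.907, 0.001]
wrist_force: [-4.5, -1.1, 10.2]
grip_width: 0.0131
grasp_force: 58.9
```

play_rows --moves '[[[1,0,0,-0.002,0,0,-0.1],[1,0,0,-0.002,0,0,-0.22],[1,0,0,-0.002,0,0,-0.34],[1,0,0,-0.002,0,0,-0.46],[1,0,0,-0.002,0,0,-0.58],[1,0,0,-0.002,0,0,-0.7],[1,0,0,-0.002,0,0,-0.82],[1,0,0,-0.002,0,0,-0.94],[1,0,0,-0.002,0,0,-1.03],[1,0,0,-0.002,0,0,-1.04],[1,0,0,-0.002,0,0,-1.04]]]'

```text
time: 3.35
tool_pos: [0.5041, -0.222, 0.1151]
orientation: [0.41, -3.113, 0.002]
wrist_force: [6.3, -12.6, -26.3]
grip_width: 0.0128
grasp_force: 63.7
```

Turned. I open, lift and look.

play_rows --moves '[[[-1,0,0,0,0,0,0],[-1,0,0,0,0,0,0],[-1,0,0,0,0,0,0],[-1,0,0,0,0,0,0],[-1,0,0,-0.04,0,0,0],[-1,0,0,-0.08,0,0,0],[-1,0,0,-0.12,0,0,0],[-1,0,0,-0.16,0,0,0],[-1,0,0,-0.17,0,0,0],[-1,0,0,-0.17,0,0,0]]]'

```text
time: 4.35
tool_pos: [0.5055, -0.2202, 0.2877]
orientation: [-0.412, 3.112, -0.003]
wrist_force: [0.1, -0.7, -0.8]
grip_width: 0.0858
grasp_force: 0.0
```

```bash
python3 - <<'E'
from workcell import r
from h import *
s=r.snapshot("side");o=r.observe();print(o["tool_pos"],o["orientation"],o["wrist_force"],o["moment"],o["qpos"].round(2))
P=cloud(s)[100:205,285:385].reshape(-1,3);q=P[(P[:,2]>.112)&(P[:,2]<.125)]
print(len(q),cv2.minAreaRect((q[:,:2]*1000).astype(np.float32)) if len(q)>5 else "")
cv2.imwrite("pics/side1.png",s["pixels"][:,:,::-1])
E
```

```text
[ 0.50490535 -0.2200201   0.28612886] [-4.12043430e-01  3.11418187e+00 -7.59674348e-04] [ 0.30627859 -0.2023803  -0.01146246] [ 0.04509321  0.06235504 -0.02793216] [ 0.7   0.41 -0.53  1.74  0.24  1.06  1.92]
176 ((504.5320129394531, -219.6287841796875), (63.96966552734375, 17.458290100097656), 14.155048370361328)
```

View pics/side1.png

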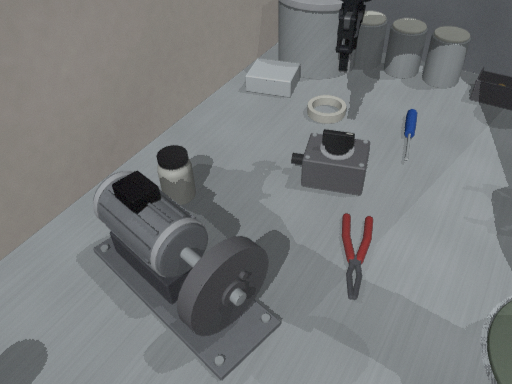

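The view shows the handle along the box's long side at (338,143), so the isolator is off (bar at 14° in the world). I move above the rotor.

play_rows --moves '[[[-1,-0.009,0.038,0,0,0,0.14],[-1,-0.018,0.076,0,0,0,0.28],[-1,-0.027,0.114,0,0,0,0.42],[-1,-0.036,0.152,0,0,0,0.56],[-1,-0.045,0.19,0,0,0,0.7],[-1,-0.054,0.228,0,0,0,0.84],[-1,-0.063,0.266,0,0,0,0.98],[-1,-0.072,0.304,0,0,0,1.12],[-1,-0.08,0.342,0,0,0,1.26],[-1,-0.088,0.38,0,0,0,1.4],[-1,-0.0974,0.42,0,0,0,1.5],[-1,-0.0974,0.42,0,0,0,1.6]]]'

```text
time: 5.6
tool_pos: [0.4879, 0.2164, 0.2844]
orientation: [-1.942, -2.465, 0.001]
wrist_force: [-0.6, -0.9, -0.2]
grip_width: 0.0856
grasp_force: 0.0
```

```bash
cat >> h.py <<'E'
from scipy.spatial.transform import Rotation as Rn
X=np.array([.97248,-.23299,0]);Y=np.array([.23299,.97248,0]);Z=np.array([0,0,1.]);HUB=np.array([.4896,.2112,.125])
def togo(o,tilt,D):
    "shift & turn (tool axes) to pose orbited by tilt about axle, TCP at D from axle"
    R0=Rn.from_rotvec(o["orientation"]);Rt=Rn.from_rotvec(X*tilt)*Rn.from_matrix(np.c_[Y,X,-Z])
    p=HUB-D*Rt.as_matrix()[:,2];return R0.inv().apply(p-o["tool_pos"]).round(4),(R0.inv()*Rt).as_rotvec().round(3)
E
python3 -c "
from workcell import r
from h import *
o=r.observe();print(o['qpos'].round(2),o['tool_pos']);print(togo(o,0,.16))"
```

```text
[-0.23  0.36 -0.39  1.79  0.16  1.02 -0.44] [0.48790945 0.21640441 0.28437432]
(array([-0.0055,  0.0004, -0.0006]), array([-0.003, -0.001,  0.471]))
```

play_rows --moves '[[[-1,-0.0055,0,0,0,0,0.14],[-1,-0.0055,0,0,0,0,0.28],[-1,-0.0055,0,0,0,0,0.42],[-1,-0.0055,0,0,0,0,0.471],[-1,-0.0055,0,0,0,0,0.471],[-1,-0.0055,0,0,0,0,0.471]]]'

```text
time: 6.2
tool_pos: [0.4907, 0.2054, 0.2852]
orientation: [-2.466, -1.946, 0.003]
wrist_force: [0.9, -0.3, 0.2]
grip_width: 0.0856
grasp_force: 0.0
```

```bash
python3 - <<'E'
from workcell import r
from h import *
s=r.snapshot("wrist")
o=r.observe();print(o['qpos'].round(2),o['tool_pos'],o['wrist_force'],o['moment']);print(togo(o,0,.066))
for a in np.array([.15,.3,.45,.6,.75,.9]): print(a,round(-.16*np.sin(a),4),round(.16*(1-np.cos(a)),4))
w=cloud(s);P=w.reshape(-1,3)-HUB
k=(abs(P@X)<.05)&(P[:,2]>.06)&(P[:,2]<.085)
print(k.sum(),"axial range of rim",np.percentile(P[k]@X,[1,50,99]),"Y",np.percentile(P[k]@Y,[1,50,99]),"topz",P[k,2].max())
cv2.imwrite("pics/w1.png",s["pixels"][:,:,::-1])
E
```

```text
[-0.29  0.35 -0.29  1.8   0.11  1.01 -0.85] [0.49075133 0.20540062 0.28540037] [-0.41199793  0.55024984 -0.01672267] [-0.00518289 -0.00453177  0.00344658]
(array([ 0.0055, -0.0024,  0.0944]), array([-0.001,  0.001,  0.   ]))
0.15 -0.0239 0.0018
0.3 -0.0473 0.0071
0.45 -0.0696 0.0159
0.6 -0.0903 0.0279
0.75 -0.1091 0.0429
0.9 -0.1253 0.0605
4127 axial range of rim [-0.01409595  0.0004438   0.01521983] Y [-0.04263354  0.00823465  0.04406742] topz 0.07668193339387955
```

View pics/w1.png

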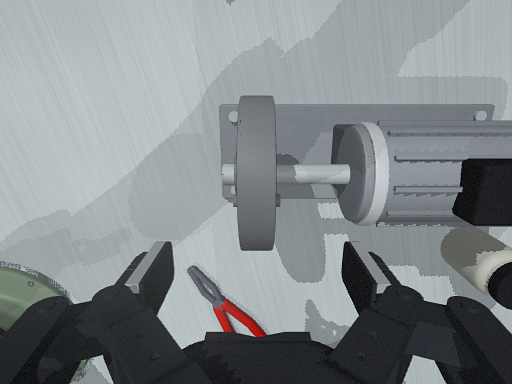

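The view shows the rotor rim edge-on at (257,170), centred across the jaws, and the motor to the right at (370,175). I descend and grip.

play_rows --moves '[[[-1,0.0055,-0.002,0,0,0,0],[-1,0.0055,-0.002,0.03,0,0,0],[-1,0.0055,-0.002,0.06,0,0,0],[-1,0.0055,-0.002,0.085,0,0,0],[-1,0.0055,-0.002,0.094,0,0,0],[-1,0.0055,-0.002,0.094,0,0,0],[1,0.0055,-0.002,0.094,0,0,0],[1,0.0055,-0.002,0.094,0,0,0],[1,0.0055,-0.002,0.094,0,0,0],[1,0.0055,-0.002,0.094,0,0,0],[1,0.0055,-0.002,0.094,0,0,0],[1,0.0055,-0.002,0.094,0,0,0]]]'

```text
time: 7.45
tool_pos: [0.4909, 0.2114, 0.1931]
orientation: [2.468, 1.943, 0.002]
wrist_force: [-0.7, -1.2, 8.2]
grip_width: 0.0292
grasp_force: 59.2
```

```bash
cat >> h.py <<'E'
def meas(o):
    R=Rn.from_rotvec(o["orientation"]).as_matrix();z=R[:,2];tilt=np.arctan2(z@Y,-z@Z)
    v=o["tool_pos"]-HUB;F=o["wrist_force"];M=o["moment"]
    t=np.cross(X,-z) # tangent, +rotor
    return dict(tilt=round(tilt,4),D=round(-v@z,4),off=round(v@t,4),ax=round(v@X,4),Ft=round(F@t,2),Frad=round(F@-z,2),Fax=round(F@X,2),MX=round(M@X,3),TF=round(-np.cross(v,F)@X,3),t=round(float(o["time"]),2),w=round(float(o["grip_width"]),4),g=round(float(o["grasp_force"]),1))
E
cat > m.py <<'E'
from workcell import r
from h import *
import sys,json
o=r.observe();m={k:float(v) for k,v in meas(o).items()};print(m,o["qpos"].round(2))
json.dump(m,open("log.jsonl","a"));open("log.jsonl","a").write("\n")
if len(sys.argv)>1:
    r.snapshot("side");print({k:float(v) for k,v in meas(r.observe()).items()})
E
python3 m.py 1
python3 -c "
import numpy as np
for a in np.arange(1,11)*.1: print(round(a,2),round(-.066*np.sin(a),4),round(.066*(1-np.cos(a)),4))"
```

```text
{'tilt': 0.0007, 'D': 0.0681, 'off': -0.0006, 'ax': 0.0012, 'Ft': 1.32, 'Frad': 8.15, 'Fax': -0.37, 'MX': -0.304, 'TF': -0.095, 't': 7.45, 'w': 0.0292, 'g': 59.2} [-0.31  0.47 -0.27  1.89  0.17  0.81 -0.91]
{'tilt': 0.0007, 'D': 0.0681, 'off': -0.0006, 'ax': 0.0012, 'Ft': 0.24, 'Frad': 7.4, 'Fax': 0.24, 'MX': -0.323, 'TF': -0.02, 't': 7.5, 'w': 0.0292, 'g': 59.2}
0.1 -0.0066 0.0003
0.2 -0.0131 0.0013
0.3 -0.0195 0.0029
0.4 -0.0257 0.0052
0.5 -0.0316 0.0081
0.6 -0.0373 0.0115
0.7 -0.0425 0.0155
0.8 -0.0473 0.02
0.9 -0.0517 0.025
1.0 -0.0555 0.0303
```

play_rows --moves '[[[1,-0.0034,0,0.0001,0,0.05,0],[1,-0.0067,0,0.0003,0,0.1,0],[1,-0.01,0,0.0008,0,0.15,0],[1,-0.0133,0,0.0013,0,0.2,0]]]'

```text
time: 7.9
tool_pos: [0.4879, 0.1991, 0.1922]
orientation: [-2.363, -1.861, -0.243]
wrist_force: [0.4, 4.8, 2.4]
grip_width: 0.0291
grasp_force: 62.1
```

```bash
python3 m.py
```

```text
{'tilt': 0.2036, 'D': 0.0682, 'off': -0.0017, 'ax': 0.0012, 'Ft': -5.18, 'Frad': 1.37, 'Fax': -0.76, 'MX': 0.725, 'TF': 0.351, 't': 7.9, 'w': 0.0291, 'g': 62.1} [-0.11  0.43 -0.39  1.99  0.    0.62 -0.69]
```

play_rows --moves '[[[1,-0.0034,0,0.0001,0,0.05,0],[1,-0.0067,0,0.0003,0,0.1,0],[1,-0.01,0,0.0008,0,0.15,0],[1,-0.0133,0,0.0013,0,0.2,0]]]'

```text
time: 8.3
tool_pos: [0.4849, 0.1864, 0.1886]
orientation: [-2.245, -1.769, -0.461]
wrist_force: [-1.6, 3.2, 5.8]
grip_width: 0.0289
grasp_force: 62.8
```

```bash
python3 m.py
```

```text
{'tilt': 0.4029, 'D': 0.0684, 'off': -0.0018, 'ax': 0.0012, 'Ft': -4.79, 'Frad': 4.23, 'Fax': -2.34, 'MX': 0.544, 'TF': 0.32, 't': 8.3, 'w': 0.0289, 'g': 62.8} [ 0.18  0.45 -0.59  2.08 -0.2   0.46 -0.4 ]
```

play_rows --moves '[[[1,-0.0034,0,0.0001,0,0.05,0],[1,-0.0067,0,0.0003,0,0.1,0]]]'

```text
time: 8.5
tool_pos: [0.4835, 0.1804, 0.1858]
orientation: [-2.182, -1.719, -0.563]
wrist_force: [-1.3, 2.5, 5.9]
grip_width: 0.0291
grasp_force: 62.9
```

```bash
python3 m.py
```

```text
{'tilt': 0.5027, 'D': 0.0684, 'off': -0.0018, 'ax': 0.0012, 'Ft': -4.75, 'Frad': 4.14, 'Fax': -1.81, 'MX': 0.488, 'TF': 0.317, 't': 8.5, 'w': 0.0291, 'g': 62.9} [ 0.35  0.5  -0.73  2.11 -0.29  0.4  -0.25]
```

play_rows --moves '[[[1,-0.0034,0,0.0001,0,0.05,0],[1,-0.0067,0,0.0003,0,0.1,0]]]'

```text
time: 8.7
tool_pos: [0.4821, 0.1746, 0.1824]
orientation: [-2.116, -1.668, -0.66]
wrist_force: [-3.9, 1.0, 10.5]
grip_width: 0.0291
grasp_force: 63.4
```

```bash
python3 m.py
```

```text
{'tilt': 0.6025, 'D': 0.0684, 'off': -0.0018, 'ax': 0.0012, 'Ft': -5.98, 'Frad': 8.6, 'Fax': -4.07, 'MX': 0.831, 'TF': 0.394, 't': 8.7, 'w': 0.0291, 'g': 63.4} [ 0.51  0.57 -0.86  2.14 -0.35  0.34 -0.12]
```

play_rows --moves '[[[1,-0.0034,0,0.0001,0,0.05,0],[1,-0.0067,0,0.0003,0,0.1,0]]]'

```text
time: 8.9
tool_pos: [0.4808, 0.1692, 0.1784]
orientation: [-2.049, -1.614, -0.752]
wrist_force: [-6.6, -3.5, 19.5]
grip_width: 0.0286
grasp_force: 64.8
```

```bash
python3 m.py
```

```text
{'tilt': 0.7025, 'D': 0.0685, 'off': -0.0017, 'ax': 0.0012, 'Ft': -8.77, 'Frad': 18.09, 'Fax': -5.6, 'MX': 1.296, 'TF': 0.57, 't': 8.9, 'w': 0.0286, 'g': 64.8} [ 0.66  0.67 -0.98  2.17 -0.38  0.3  -0.02]
```

play_rows --moves '[[[1,0.0034,0,-0.0007,0,-0.05,0],[1,0.0067,0,-0.0005,0,-0.1,0],[1,0.0101,0,0.0,0,-0.15,0]]]'

```text
time: 9.2
tool_pos: [0.4822, 0.175, 0.1827]
orientation: [-2.155, -1.692, -0.604]
wrist_force: [7.7, 7.8, -30.7]
grip_width: 0.0288
grasp_force: 65.3
```

```bash
python3 m.py
```

```text
{'tilt': 0.547, 'D': 0.0685, 'off': 0.0015, 'ax': 0.0012, 'Ft': 7.99, 'Frad': -31.07, 'Fax': 5.68, 'MX': -2.504, 'TF': -0.595, 't': 9.2, 'w': 0.0288, 'g': 65.3} [ 0.43  0.53 -0.78  2.13 -0.33  0.37 -0.18]
```

play_rows --moves '[[[1,0.0034,0,0.0001,0,-0.05,0],[1,0.0067,0,0.0003,0,-0.1,0]]]'

```text
time: 9.4
tool_pos: [0.4836, 0.1811, 0.1862]
orientation: [-2.219, -1.745, -0.504]
wrist_force: [9.8, 4.4, -37.1]
grip_width: 0.0294
grasp_force: 64.6
```

```bash
python3 m.py
```

```text
{'tilt': 0.4465, 'D': 0.0685, 'off': 0.0013, 'ax': 0.0012, 'Ft': 10.13, 'Frad': -36.32, 'Fax': 8.51, 'MX': -2.955, 'TF': -0.74, 't': 9.4, 'w': 0.0294, 'g': 64.6} [ 0.25  0.47 -0.63  2.1  -0.26  0.43 -0.31]
```

play_rows --moves '[[[1,0.0034,0,0.0001,0,-0.05,0],[1,0.0067,0,0.0003,0,-0.1,0]]]'

```text
time: 9.6
tool_pos: [0.485, 0.1871, 0.1888]
orientation: [-2.281, -1.793, -0.399]
wrist_force: [7.3, -0.6, -28.0]
grip_width: 0.0286
grasp_force: 65.8
```

```bash
python3 m.py
```

```text
{'tilt': 0.3462, 'D': 0.0684, 'off': 0.0014, 'ax': 0.0012, 'Ft': 8.42, 'Frad': -26.78, 'Fax': 7.27, 'MX': -2.429, 'TF': -0.614, 't': 9.6, 'w': 0.0286, 'g': 65.8} [ 0.08  0.43 -0.5   2.06 -0.17  0.5  -0.46]
```

play_rows --moves '[[[1,0.0034,0,0.0001,0,-0.05,0],[1,0.0067,0,0.0003,0,-0.1,0]]]'

```text
time: 9.8
tool_pos: [0.4865, 0.1933, 0.1909]
orientation: [-2.339, -1.84, -0.29]
wrist_force: [5.6, -4.2, -21.5]
grip_width: 0.0289
grasp_force: 66.7
```

```bash
python3 m.py
```

```text
{'tilt': 0.246, 'D': 0.0683, 'off': 0.0015, 'ax': 0.0012, 'Ft': 7.92, 'Frad': -20.15, 'Fax': 6.46, 'MX': -1.979, 'TF': -0.572, 't': 9.8, 'w': 0.0289, 'g': 66.7} [-0.07  0.42 -0.39  2.02 -0.07  0.58 -0.6 ]
```

play_rows --moves '[[[1,0.0034,0,0.0001,0,-0.05,0],[1,0.0067,0,0.0003,0,-0.1,0]]]'

```text
time: 10.0
tool_pos: [0.4881, 0.1997, 0.1922]
orientation: [-2.395, -1.884, -0.175]
wrist_force: [4.4, -4.7, -17.0]
grip_width: 0.0289
grasp_force: 67.2
```

```bash
python3 m.py
```

```text
{'tilt': 0.1458, 'D': 0.0682, 'off': 0.0017, 'ax': 0.0012, 'Ft': 5.97, 'Frad': -16.26, 'Fax': 5.33, 'MX': -1.674, 'TF': -0.434, 't': 10.0, 'w': 0.0289, 'g': 67.2} [-0.19  0.43 -0.31  1.97  0.03  0.67 -0.73]
```

play_rows --moves '[[[1,0.0034,0,0.0001,0,-0.05,0],[1,0.0067,0,0.0003,0,-0.1,0]]]'

```text
time: 10.2
tool_pos: [0.4896, 0.2062, 0.193]
orientation: [-2.447, -1.925, -0.056]
wrist_force: [3.4, -6.6, -14.8]
grip_width: 0.0285
grasp_force: 67.5
```

```bash
python3 m.py
```

```text
{'tilt': 0.0457, 'D': 0.0681, 'off': 0.0018, 'ax': 0.0012, 'Ft': 6.28, 'Frad': -14.56, 'Fax': 4.85, 'MX': -1.353, 'TF': -0.453, 't': 10.2, 'w': 0.0285, 'g': 67.5} [-0.3   0.45 -0.26  1.92  0.11  0.76 -0.84]
```

play_rows --moves '[[[1,0.0034,0,0.0005,0,-0.05,0],[1,0.0067,0,0.0008,0,-0.1,0]]]'

```text
time: 10.4
tool_pos: [0.4912, 0.2128, 0.193]
orientation: [2.442, 1.921, -0.065]
wrist_force: [-0.7, -7.0, -2.1]
grip_width: 0.0292
grasp_force: 69.0
```

```bash
python3 m.py
```

```text
{'tilt': -0.0541, 'D': 0.068, 'off': 0.0017, 'ax': 0.0012, 'Ft': 6.83, 'Frad': -2.46, 'Fax': 0.97, 'MX': -1.613, 'TF': -0.469, 't': 10.4, 'w': 0.0292, 'g': 69.0} [-0.38  0.48 -0.21  1.86  0.18  0.86 -0.93]
```

play_rows --moves '[[[1,0.0034,0,0.0001,0,-0.05,0],[1,0.0067,0,0.0003,0,-0.1,0]]]'

```text
time: 10.6
tool_pos: [0.4928, 0.2194, 0.1924]
orientation: [2.39, 1.88, -0.184]
wrist_force: [-0.8, -8.5, -3.3]
grip_width: 0.0291
grasp_force: 68.8
```

```bash
python3 m.py
```

```text
{'tilt': -0.1541, 'D': 0.068, 'off': 0.0017, 'ax': 0.0012, 'Ft': 7.85, 'Frad': -4.51, 'Fax': 1.16, 'MX': -1.42, 'TF': -0.541, 't': 10.6, 'w': 0.0291, 'g': 68.8} [-0.46  0.51 -0.18  1.81  0.23  0.96 -1.01]
```

play_rows --moves '[[[1,0.0034,0,0.0001,0,-0.05,0],[1,0.0067,0,0.0003,0,-0.1,0]]]'

```text
time: 10.8
tool_pos: [0.4944, 0.2258, 0.1912]
orientation: [2.334, 1.836, -0.297]
wrist_force: [-0.3, -6.6, -3.4]
grip_width: 0.0288
grasp_force: 68.9
```

```bash
python3 m.py
```

```text
{'tilt': -0.2541, 'D': 0.0679, 'off': 0.0018, 'ax': 0.0012, 'Ft': 5.44, 'Frad': -4.88, 'Fax': 1.22, 'MX': -1.229, 'TF': -0.378, 't': 10.8, 'w': 0.0288, 'g': 68.9} [-0.52  0.56 -0.15  1.75  0.27  1.06 -1.06]
```

play_rows --moves '[[[1,0.0034,0,0.0001,0,-0.05,0],[1,0.0067,0,0.0003,0,-0.1,0]]]'

```text
time: 11.0
tool_pos: [0.4959, 0.2322, 0.1892]
orientation: [2.275, 1.79, -0.406]
wrist_force: [-1.1, -8.2, -0.8]
grip_width: 0.0289
grasp_force: 68.8
```

```bash
python3 m.py
```

```text
{'tilt': -0.3541, 'D': 0.0678, 'off': 0.0018, 'ax': 0.0012, 'Ft': 7.43, 'Frad': -3.65, 'Fax': 0.8, 'MX': -1.017, 'TF': -0.511, 't': 11.0, 'w': 0.0289, 'g': 68.8} [-0.58  0.61 -0.13  1.69  0.31  1.16 -1.1 ]
```

play_rows --moves '[[[1,0.0034,0,0.0001,0,-0.05,0],[1,0.0067,0,0.0003,0,-0.1,0]]]'

```text
time: 11.2
tool_pos: [0.4973, 0.2382, 0.1867]
orientation: [2.213, 1.741, -0.511]
wrist_force: [-0.3, -8.3, -1.0]
grip_width: 0.0288
grasp_force: 68.8
```

```bash
python3 m.py
```

```text
{'tilt': -0.4541, 'D': 0.0677, 'off': 0.0018, 'ax': 0.0012, 'Ft': 6.84, 'Frad': -4.48, 'Fax': 1.66, 'MX': -0.897, 'TF': -0.472, 't': 11.2, 'w': 0.0288, 'g': 68.8} [-0.63  0.66 -0.11  1.62  0.34  1.26 -1.14]
```

play_rows --moves '[[[1,0.0034,0,0.0001,0,-0.05,0],[1,0.0067,0,0.0003,0,-0.1,0]]]'

```text
time: 11.4
tool_pos: [0.4987, 0.2441, 0.1835]
orientation: [2.149, 1.69, -0.61]
wrist_force: [-1.5, -8.8, -1.4]
grip_width: 0.029
grasp_force: 68.8
```

```bash
python3 m.py
```

```text
{'tilt': -0.554, 'D': 0.0677, 'off': 0.0018, 'ax': 0.0012, 'Ft': 6.87, 'Frad': -5.88, 'Fax': 0.61, 'MX': -0.812, 'TF': -0.476, 't': 11.4, 'w': 0.029, 'g': 68.8} [-0.67  0.72 -0.09  1.56  0.36  1.36 -1.16]
```

play_rows --moves '[[[1,0.0034,0,0.0002,0,-0.05,0],[1,0.0067,0,0.0004,0,-0.1,0]]]'

```text
time: 11.6
tool_pos: [0.5, 0.2495, 0.1798]
orientation: [2.082, 1.638, -0.705]
wrist_force: [-0.6, -7.8, 0.5]
grip_width: 0.0286
grasp_force: 68.9
```

```bash
python3 m.py
```

```text
{'tilt': -0.6538, 'D': 0.0676, 'off': 0.0018, 'ax': 0.0012, 'Ft': 6.45, 'Frad': -4.29, 'Fax': 1.2, 'MX': -0.674, 'TF': -0.444, 't': 11.6, 'w': 0.0286, 'g': 68.9} [-0.71  0.78 -0.07  1.5   0.38  1.45 -1.17]
```

play_rows --moves '[[[1,0.0034,0,0.0001,0,-0.05,0],[1,0.0067,0,0.0003,0,-0.1,0]]]'

```text
time: 11.8
tool_pos: [0.5012, 0.2547, 0.1755]
orientation: [2.013, 1.583, -0.796]
wrist_force: [-0.9, -8.3, 1.1]
grip_width: 0.0289
grasp_force: 68.8
```

```bash
python3 m.py
```

```text
{'tilt': -0.7538, 'D': 0.0676, 'off': 0.0017, 'ax': 0.0012, 'Ft': 6.79, 'Frad': -4.81, 'Fax': 1.01, 'MX': -0.532, 'TF': -0.467, 't': 11.8, 'w': 0.0289, 'g': 68.8} [-0.75  0.84 -0.05  1.44  0.4   1.55 -1.18]
```

play_rows --moves '[[[1,0.0034,0,0.0001,0,-0.05,0],[1,0.0067,0,0.0003,0,-0.1,0]]]'

```text
time: 12.0
tool_pos: [0.5023, 0.2593, 0.1707]
orientation: [1.942, 1.527, -0.882]
wrist_force: [-1.1, -8.1, 1.4]
grip_width: 0.0293
grasp_force: 68.7
```

```bash
python3 m.py
```

```text
{'tilt': -0.8537, 'D': 0.0675, 'off': 0.0017, 'ax': 0.0012, 'Ft': 6.42, 'Frad': -5.2, 'Fax': 0.83, 'MX': -0.455, 'TF': -0.442, 't': 12.0, 'w': 0.0293, 'g': 68.7} [-0.78  0.91 -0.03  1.38  0.41  1.64 -1.19]
```

play_rows --moves '[[[1,0.0034,0,0.0001,0,-0.05,0],[1,0.0067,0,0.0003,0,-0.1,0]]]'

```text
time: 12.2
tool_pos: [0.5033, 0.2635, 0.1654]
orientation: [1.869, 1.47, -0.964]
wrist_force: [-0.5, -8.0, 1.8]
grip_width: 0.029
grasp_force: 68.6
```

```bash
python3 m.py
```

```text
{'tilt': -0.9535, 'D': 0.0675, 'off': 0.0017, 'ax': 0.0012, 'Ft': 6.04, 'Frad': -5.34, 'Fax': 1.36, 'MX': -0.306, 'TF': -0.417, 't': 12.2, 'w': 0.029, 'g': 68.6} [-0.81  0.97 -0.01  1.32  0.43  1.72 -1.19]
```

play_rows --moves '[[[1,-0.0034,0,0.0001,0,0.05,0],[1,-0.0067,0,0.0003,0,0.1,0],[1,-0.0101,0,0.0008,0,0.15,0]]]'

```text
time: 12.5
tool_pos: [0.5019, 0.2577, 0.1718]
orientation: [1.981, 1.56, -0.835]
wrist_force: [4.5, -4.6, -15.7]
grip_width: 0.0289
grasp_force: 68.9
```

```bash
python3 m.py
```

```text
{'tilt': -0.7974, 'D': 0.0671, 'off': -0.0001, 'ax': 0.0011, 'Ft': -8.8, 'Frad': -13.45, 'Fax': 5.41, 'MX': 2.909, 'TF': 0.591, 't': 12.5, 'w': 0.0289, 'g': 68.9} [-0.76  0.87 -0.04  1.41  0.4   1.59 -1.19]
```

play_rows --moves '[[[1,-0.0034,0,0.0001,0,0.05,0],[1,-0.0067,0,0.0003,0,0.1,0]]]'

```text
time: 12.7
tool_pos: [0.5007, 0.2529, 0.1764]
orientation: [2.052, 1.616, -0.745]
wrist_force: [5.0, -4.6, -18.1]
grip_width: 0.029
grasp_force: 68.5
```

```bash
python3 m.py
```

```text
{'tilt': -0.697, 'D': 0.0671, 'off': -0.0, 'ax': 0.0011, 'Ft': -9.08, 'Frad': -15.99, 'Fax': 5.95, 'MX': 2.948, 'TF': 0.61, 't': 12.7, 'w': 0.029, 'g': 68.5} [-0.73  0.81 -0.06  1.47  0.39  1.49 -1.18]
```

play_rows --moves '[[[1,-0.0034,0,0.0005,0,0.05,0],[1,-0.0067,0,0.0007,0,0.1,0]]]'

```text
time: 12.9
tool_pos: [0.4995, 0.2477, 0.1805]
orientation: [2.12, 1.669, -0.651]
wrist_force: [5.0, -2.7, -16.6]
grip_width: 0.0289
grasp_force: 68.8
```

```bash
python3 m.py
```

```text
{'tilt': -0.5966, 'D': 0.0671, 'off': -0.0001, 'ax': 0.0011, 'Ft': -8.12, 'Frad': -14.54, 'Fax': 5.45, 'MX': 2.619, 'TF': 0.547, 't': 12.9, 'w': 0.0289, 'g': 68.8} [-0.69  0.75 -0.08  1.53  0.37  1.4  -1.17]
```

play_rows --moves '[[[1,-0.0034,0,0.0001,0,0.05,0],[1,-0.0067,0,0.0003,0,0.1,0]]]'

```text
time: 13.1
tool_pos: [0.4982, 0.2421, 0.1841]
orientation: [2.185, 1.721, -0.554]
wrist_force: [6.4, -2.1, -17.0]
grip_width: 0.0291
grasp_force: 68.6
```

```bash
python3 m.py
```

```text
{'tilt': -0.4967, 'D': 0.0672, 'off': -0.0001, 'ax': 0.0011, 'Ft': -7.6, 'Frad': -15.22, 'Fax': 6.68, 'MX': 2.444, 'TF': 0.512, 't': 13.1, 'w': 0.0291, 'g': 68.6} [-0.65  0.69 -0.1   1.6   0.35  1.3  -1.15]
```

play_rows --moves '[[[1,-0.0034,0,0.0001,0,0.05,0],[1,-0.0067,0,0.0003,0,0.1,0]]]'

```text
time: 13.3
tool_pos: [0.4968, 0.2363, 0.187]
orientation: [2.248, 1.77, -0.451]
wrist_force: [6.8, -1.0, -18.7]
grip_width: 0.029
grasp_force: 68.4
```

```bash
python3 m.py
```

```text
{'tilt': -0.3968, 'D': 0.0673, 'off': -0.0001, 'ax': 0.0011, 'Ft': -7.81, 'Frad': -17.01, 'Fax': 6.87, 'MX': 2.321, 'TF': 0.527, 't': 13.3, 'w': 0.029, 'g': 68.4} [-0.6   0.63 -0.12  1.66  0.32  1.2  -1.12]
```

play_rows --moves '[[[1,-0.0034,0,0.0001,0,0.05,0],[1,-0.0067,0,0.0003,0,0.1,0]]]'

```text
time: 13.5
tool_pos: [0.4953, 0.2302, 0.1894]
orientation: [2.308, 1.818, -0.345]
wrist_force: [6.8, 1.0, -19.3]
grip_width: 0.0289
grasp_force: 68.1
```

```bash
python3 m.py
```

```text
{'tilt': -0.2968, 'D': 0.0674, 'off': -0.0001, 'ax': 0.0011, 'Ft': -8.06, 'Frad': -17.72, 'Fax': 6.38, 'MX': 2.189, 'TF': 0.545, 't': 13.5, 'w': 0.0289, 'g': 68.1} [-0.55  0.58 -0.15  1.72  0.29  1.1  -1.08]
```

play_rows --moves '[[[1,-0.0034,0,0.0001,0,0.05,0],[1,-0.0067,0,0.0003,0,0.1,0]]]'

```text
time: 13.7
tool_pos: [0.4938, 0.2238, 0.1911]
orientation: [2.365, 1.862, -0.233]
wrist_force: [7.4, 2.7, -22.0]
grip_width: 0.029
grasp_force: 67.8
```

```bash
python3 m.py
```

```text
{'tilt': -0.197, 'D': 0.0675, 'off': -0.0001, 'ax': 0.0011, 'Ft': -8.56, 'Frad': -20.78, 'Fax': 6.57, 'MX': 2.038, 'TF': 0.579, 't': 13.7, 'w': 0.029, 'g': 67.8} [-0.49  0.54 -0.17  1.78  0.25  1.   -1.03]
```

play_rows --moves '[[[1,-0.0034,0,0.0001,0,0.05,0],[1,-0.0067,0,0.0003,0,0.1,0]]]'

```text
time: 13.9
tool_pos: [0.4923, 0.2174, 0.1922]
orientation: [2.419, 1.905, -0.117]
wrist_force: [8.1, 3.2, -23.2]
grip_width: 0.0291
grasp_force: 67.5
```

```bash
python3 m.py
```

```text
{'tilt': -0.0971, 'D': 0.0675, 'off': -0.0001, 'ax': 0.0012, 'Ft': -7.26, 'Frad': -22.63, 'Fax': 7.15, 'MX': 1.767, 'TF': 0.493, 't': 13.9, 'w': 0.0291, 'g': 67.5} [-0.42  0.5  -0.2   1.84  0.21  0.9  -0.97]
```

play_rows --moves '[[[1,-0.0034,0,0.0001,0,0.05,0],[1,-0.0067,0,0.0003,0,0.1,0]]]'

```text
time: 14.1
tool_pos: [0.4907, 0.2109, 0.1926]
orientation: [-2.467, -1.943, -0.004]
wrist_force: [9.5, 5.9, -25.1]
grip_width: 0.0289
grasp_force: 67.2
```

```bash
python3 m.py
```

```text
{'tilt': 0.0029, 'D': 0.0676, 'off': -0.0002, 'ax': 0.0011, 'Ft': -7.84, 'Frad': -25.18, 'Fax': 7.91, 'MX': 1.479, 'TF': 0.535, 't': 14.1, 'w': 0.0289, 'g': 67.2} [-0.34  0.46 -0.24  1.89  0.15  0.8  -0.89]
```

play_rows --moves '[[[1,-0.0034,0,0.0001,0,0.05,0],[1,-0.0067,0,0.0003,0,0.1,0]]]'

```text
time: 14.3
tool_pos: [0.4892, 0.2045, 0.1924]
orientation: [-2.417, -1.903, -0.125]
wrist_force: [9.4, 6.7, -27.7]
grip_width: 0.0289
grasp_force: 66.8
```

```bash
python3 m.py
```

```text
{'tilt': 0.1028, 'D': 0.0677, 'off': -0.0003, 'ax': 0.0012, 'Ft': -5.8, 'Frad': -28.42, 'Fax': 7.63, 'MX': 1.244, 'TF': 0.401, 't': 14.3, 'w': 0.0289, 'g': 66.8} [-0.24  0.44 -0.29  1.95  0.07  0.7  -0.79]
```

play_rows --moves '[[[-1,0,0,0.0005,0,0,0],[-1,0,0,0.0005,0,0,0],[-1,0,0,0.0005,0,0,0],[-1,0,0,0,0,0,0],[-1,0,0,-0.03,0,0,0],[-1,0,0,-0.06,0,0,0],[-1,0,0,-0.09,0,0,0],[0.32,0,0,-0.09,0,0,0],[0.32,0,0,-0.09,0,0.1,0],[0.32,0,0,-0.09,0,0.2,0],[0.32,0,0,-0.09,0,0.2,0],[0.32,0,0,-0.09,0,0.2,0]]]'

```text
time: 15.5
tool_pos: [0.4865, 0.1952, 0.282]
orientation: [-2.309, -1.816, -0.346]
wrist_force: [-0.1, 0.4, -0.6]
grip_width: 0.0289
grasp_force: 0.0
```

```bash
mv log.jsonl grip.jsonl; python3 m.py 1; python3 - <<'E'
from workcell import r
from h import *
s=r.snapshot("side");w=cloud(s)
C=HUB-.015*X;P=w[230:340,170:275].reshape(-1,3);d=-(P-C)@X;h=-Y
Q=np.c_[(P-C)@h,P[:,2]-.1256];r_=np.hypot(*Q.T);k=(d>.003)&(d<.012)&(r_<.042)&(r_>.023)
m=Q[k].mean(0);print(k.sum(),m,np.arctan2(*m))
cv2.imwrite("pics/side2.png",s["pixels"][:,:,::-1])
E
```

```text
{'tilt': 0.2978, 'D': 0.1549, 'off': -0.0305, 'ax': 0.0007, 'Ft': -0.16, 'Frad': -0.72, 'Fax': -0.21, 'MX': -0.298, 'TF': 0.048, 't': 15.5, 'w': 0.0289, 'g': 0.0} [-0.04  0.29 -0.38  1.94 -0.19  0.76 -0.5 ]
{'tilt': 0.298, 'D': 0.1548, 'off': -0.0313, 'ax': 0.0006, 'Ft': -0.22, 'Frad': -1.27, 'Fax': 0.63, 'MX': -0.334, 'TF': 0.073, 't': 15.55, 'w': 0.0294, 'g': 0.0}
46 [0.02038114 0.02002044] 0.79432575977213
```

View pics/side2.png

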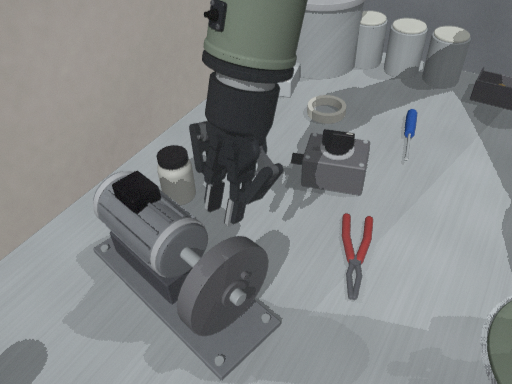

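The view shows the stub just above the nut at (245,277), now at 0.79 rad. That agrees with the tool's 0.10 rad, so there was no slip. I continue the free-air check at a negative tilt.

play_rows --moves '[[[0.32,0,0,0,0,-0.12,0],[0.32,0,0,0,0,-0.24,0],[0.32,0,0,0,0,-0.3,0],[0.32,0,0,0,0,-0.3,0]]]'

```text
time: 16.0
tool_pos: [0.4863, 0.1984, 0.2821]
orientation: [2.463, 1.948, -0.002]
wrist_force: [0.5, -0.0, -0.2]
grip_width: 0.029
grasp_force: 0.0
```

```bash
python3 m.py 1
```

```text
{'tilt': -0.0018, 'D': 0.1571, 'off': 0.0135, 'ax': -0.0002, 'Ft': -0.07, 'Frad': -0.16, 'Fax': 0.49, 'MX': -0.057, 'TF': 0.009, 't': 16.0, 'w': 0.029, 'g': 0.0} [-0.28  0.34 -0.28  1.82  0.11  1.   -0.84]
{'tilt': 0.0003, 'D': 0.157, 'off': 0.0142, 'ax': -0.0, 'Ft': 0.55, 'Frad': -0.7, 'Fax': 0.41, 'MX': -0.024, 'TF': -0.096, 't': 16.05, 'w': 0.0292, 'g': 0.0}
```

play_rows --moves '[[[0.32,0,0,0,0,-0.12,0],[0.32,0,0,0,0,-0.24,0],[0.32,0,0,0,0,-0.36,0],[0.32,0,0,0,0,-0.4,0],[0.32,0,0,0,0,-0.4,0]]]'

```text
time: 16.55
tool_pos: [0.4862, 0.1962, 0.2812]
orientation: [2.246, 1.771, -0.457]
wrist_force: [0.3, -0.7, 0.2]
grip_width: 0.0288
grasp_force: 0.0
```

```bash
python3 m.py 1
```

```text
{'tilt': -0.4002, 'D': 0.1379, 'off': 0.075, 'ax': 0.0002, 'Ft': 0.65, 'Frad': -0.03, 'Fax': 0.48, 'MX': 0.391, 'TF': -0.092, 't': 16.55, 'w': 0.0288, 'g': 0.0} [-0.5   0.49 -0.21  1.65  0.34  1.36 -1.06]
{'tilt': -0.3986, 'D': 0.1382, 'off': 0.0755, 'ax': 0.0005, 'Ft': 0.04, 'Frad': -0.4, 'Fax': 0.33, 'MX': 0.407, 'TF': -0.036, 't': 16.6, 'w': 0.0291, 'g': 0.0}
```

play_rows --moves '[[[0.32,0,0,0,0,-0.12,0],[0.32,0,0,0,0,-0.24,0],[0.32,0,0,0,0,-0.36,0],[0.32,0,0,0,0,-0.4,0],[0.32,0,0,0,0,-0.4,0]]]'

```text
time: 17.1
tool_pos: [0.4864, 0.1952, 0.2812]
orientation: [1.98, 1.56, -0.839]
wrist_force: [0.4, -0.2, -0.8]
grip_width: 0.0293
grasp_force: 0.0
```

```bash
python3 m.py 1
cat > fit.py <<'E'
import json,sys,numpy as np
from scipy.optimize import least_squares
air=[json.loads(l) for l in open("log.jsonl")];k=np.polyfit([np.sin(a["tilt"]) for a in air],[a["MX"] for a in air],1);print("air",k)
G=[json.loads(l) for l in open("grip.jsonl")]
t=np.array([g["t"] for g in G]);G=[g for g in G if g["t"]>7.6];
D={q:np.array([g[q] for g in G]) for q in G[0]}
sg=np.where((D["t"]<9)|(D["t"]>12.3),1,-1)
th=D["tilt"]+.693
M=D["MX"]-k[0]*np.sin(D["tilt"])-k[1]
# T = -S Ft - M - e Frad = .28 sg + a cos th + b sin th   -> M = -S Ft - e Frad - drag sg - ...
for name,cols in dict(full=[-D["Ft"],-D["Frad"],-sg,-np.cos(th),-np.sin(th)],noe=[-D["Ft"],-sg,-np.cos(th),-np.sin(th)]).items():
    A=np.array(cols).T;x,res,_,_=np.linalg.lstsq(A,M,rcond=None);rs=M-A@x;s=rs.std()
    C=np.linalg.inv(A.T@A)*s*s
    print(name,x.round(3),"se",np.sqrt(np.diag(C)).round(3),"amp",np.hypot(x[-1],x[-2]),"rms",s)
print(np.c_[D["tilt"],sg,D["Ft"],D["Frad"],M].round(2))
E
python3 fit.py
```

```text
{'tilt': -0.7998, 'D': 0.0972, 'off': 0.1234, 'ax': 0.0006, 'Ft': -0.49, 'Frad': -0.59, 'Fax': 0.4, 'MX': 0.79, 'TF': -0.026, 't': 17.1, 'w': 0.0293, 'g': 0.0} [-0.65  0.67 -0.14  1.51  0.47  1.69 -1.15]
{'tilt': -0.7979, 'D': 0.0977, 'off': 0.1239, 'ax': 0.0009, 'Ft': 0.64, 'Frad': 0.27, 'Fax': -0.34, 'MX': 0.769, 'TF': -0.029, 't': 17.15, 'w': 0.0288, 'g': 0.0}
air [-1.08834577 -0.01530528]
full [ 0.205 -0.003 -0.155 -0.218  0.182] se [0.022 0.002 0.161 0.046 0.058] amp 0.2838705988844 rms 0.12328863080737366
noe [ 0.208 -0.134 -0.18   0.2  ] se [0.023 0.167 0.043 0.059] amp 0.26930889191909596 rms 0.12884482652382157
[[  0.2    1.    -5.18   1.37   0.96]
 [  0.4    1.    -4.79   4.23   0.99]
 [  0.5    1.    -4.75   4.14   1.03]
 [  0.6    1.    -5.98   8.6    1.46]
 [  0.7    1.    -8.77  18.09   2.01]
 [  0.55  -1.     7.99 -31.07  -1.92]
 [  0.45  -1.    10.13 -36.32  -2.47]
 [  0.35  -1.     8.42 -26.78  -2.04]
 [  0.25  -1.     7.92 -20.15  -1.7 ]
 [  0.15  -1.     5.97 -16.26  -1.5 ]
 [  0.05  -1.     6.28 -14.56  -1.29]
 [ -0.05  -1.     6.83  -2.46  -1.66]
 [ -0.15  -1.     7.85  -4.51  -1.57]
 [ -0.25  -1.     5.44  -4.88  -1.49]
 [ -0.35  -1.     7.43  -3.65  -1.38]
 [ -0.45  -1.     6.84  -4.48  -1.36]
 [ -0.55  -1.     6.87  -5.88  -1.37]
 [ -0.65  -1.     6.45  -4.29  -1.32]
 [ -0.75  -1.     6.79  -4.81  -1.26]
 [ -0.85  -1.     6.42  -5.2   -1.26]
 [ -0.95  -1.     6.04  -5.34  -1.18]
 [ -0.8    1.    -8.8  -13.45   2.15]
 [ -0.7    1.    -9.08 -15.99   2.26]
 [ -0.6    1.    -8.12 -14.54   2.02]
 [ -0.5    1.    -7.6  -15.22   1.94]
 [ -0.4    1.    -7.81 -17.01   1.92]
 [ -0.3    1.    -8.06 -17.72   1.89]
 [ -0.2    1.    -8.56 -20.78   1.84]
 [ -0.1    1.    -7.26 -22.63   1.68]
 [  0.     1.    -7.84 -25.18   1.5 ]
 [  0.1    1.    -5.8  -28.42   1.37]]
```

```bash
sed -i 's/^def meas/HUB=HUB-.0006*Y\ndef meas/' h.py; mv log.jsonl air.jsonl; sed -i 's/log.jsonl/air.jsonl/' fit.py
sed -i 's/print(m,o\["qpos"\].round(2))/print([m[k] for k in ("tilt","Ft","Frad","MX")])/' m.py
python3 -c "
from workcell import r
from h import *
o=r.observe();print(togo(o,-.6,.14),togo(o,-.6,.0675))"
```

```text
(array([ 0.0959, -0.0011, -0.0392]), array([-0.003,  0.198, -0.001])) (array([ 0.1102, -0.001 ,  0.0319]), array([-0.003,  0.198, -0.001]))
```

play_rows --moves '[[[-1,0.02,-0.001,-0.04,0,0.05,0],[-1,0.05,-0.001,-0.04,0,0.15,0],[-1,0.08,-0.001,-0.04,0,0.198,0],[-1,0.096,-0.001,-0.039,0,0.198,0],[-1,0.096,-0.001,-0.039,0,0.198,0],[-1,0.102,-0.001,-0.009,0,0.198,0],[-1,0.108,-0.001,0.021,0,0.198,0],[-1,0.11,-0.001,0.032,0,0.198,0],[-1,0.11,-0.001,0.032,0,0.198,0]]]'

```text
time: 18.05
tool_pos: [0.4982, 0.2466, 0.1811]
orientation: [2.117, 1.664, -0.66]
wrist_force: [0.8, 0.6, 0.4]
grip_width: 0.0856
grasp_force: 0.0
```

```bash
python3 -c "
from workcell import r
from h import *
o=r.observe();print({k:float(v) for k,v in meas(o).items()});print(togo(o,-.6,.0675))"
```

```text
{'tilt': -0.6038, 'D': 0.0672, 'off': 0.0014, 'ax': 0.0001, 'Ft': -0.43, 'Frad': 0.75, 'Fax': 0.66, 'MX': 0.643, 'TF': 0.03, 't': 18.05, 'w': 0.0856, 'g': 0.0}
(array([ 0.0012, -0.0001, -0.0003]), array([-0.002,  0.004, -0.002]))
```

play_rows --moves '[[[1,0.001,0.001,0,0,0.004,0],[1,0.001,0.001,0,0,0.004,0],[1,0.001,0.001,0,0,0.004,0],[1,0.001,0.001,0,0,0.004,0],[1,0.001,0.001,-0.0005,0,0.004,0],[1,0.001,0.001,-0.0005,0,0.004,0]]]'

```text
time: 18.65
tool_pos: [0.4998, 0.249, 0.181]
orientation: [2.119, 1.669, -0.652]
wrist_force: [4.5, 1.9, 1.6]
grip_width: 0.0291
grasp_force: 60.8
```

```bash
python3 m.py; rm log.jsonl
```

```text
[-0.5973, -1.48, 2.97, 0.837]
```

play_rows --moves '[[[1,0.0034,0,0.0001,0,-0.05,0],[1,0.0067,0,0.0003,0,-0.1,0],[1,0.0101,0,0.0008,0,-0.15,0]]]'

```text
time: 18.95
tool_pos: [0.5016, 0.2565, 0.1747]
orientation: [2.016, 1.586, -0.792]
wrist_force: [3.0, -1.9, -0.4]
grip_width: 0.0293
grasp_force: 66.0
```

```bash
python3 m.py
```

```text
[-0.7497, 0.54, -1.1, 0.799]
```

play_rows --moves '[[[1,0.0034,0,0.0001,0,-0.05,0],[1,0.0067,0,0.0003,0,-0.1,0]]]'

```text
time: 19.15
tool_pos: [0.5027, 0.261, 0.1698]
orientation: [1.944, 1.53, -0.879]
wrist_force: [4.0, -3.7, -1.1]
grip_width: 0.0287
grasp_force: 65.7
```

```bash
python3 m.py
```

```text
[-0.8501, 0.91, -2.69, 1.133]
```

play_rows --moves '[[[1,0.0034,0,0.0001,0,-0.05,0],[1,0.0067,0,0.0003,0,-0.1,0]]]'

```text
time: 19.35
tool_pos: [0.5037, 0.2651, 0.1644]
orientation: [1.871, 1.472, -0.962]
wrist_force: [3.3, -4.8, -3.1]
grip_width: 0.0288
grasp_force: 65.5
```

```bash
python3 m.py
```

```text
[-0.9501, -0.27, -4.94, 1.393]
```

play_rows --moves '[[[1,-0.0034,0,0.0001,0,0.05,0],[1,-0.0067,0,0.0003,0,0.1,0],[1,-0.0101,0,0.0008,0,0.15,0]]]'

```text
time: 19.65
tool_pos: [0.5023, 0.2592, 0.1714]
orientation: [1.983, 1.562, -0.832]
wrist_force: [7.6, 1.1, -11.8]
grip_width: 0.0294
grasp_force: 65.9
```

```bash
python3 m.py
```

```text
[-0.7946, -10.44, -6.27, 3.108]
```

play_rows --moves '[[[1,-0.0054,0,0.0002,0,0.08,0]]]'

```text
time: 19.75
tool_pos: [0.5014, 0.2557, 0.1751]
orientation: [2.038, 1.606, -0.761]
wrist_force: [7.9, -3.4, -10.2]
grip_width: 0.0287
grasp_force: 65.6
```

```bash
python3 m.py
```

```text
[-0.7152, -5.56, -8.66, 2.227]
```

play_rows --moves '[[[1,-0.0054,0,0.0002,0,0.08,0]]]'

```text
time: 19.85
tool_pos: [0.5004, 0.2514, 0.1789]
orientation: [2.094, 1.65, -0.686]
wrist_force: [8.0, -1.9, -14.5]
grip_width: 0.0285
grasp_force: 65.2
```

```bash
python3 m.py
```

```text
[-0.6334, -8.59, -11.74, 2.769]
```

play_rows --moves '[[[1,-0.0054,0,0.0002,0,0.08,0]]]'

```text
time: 19.95
tool_pos: [0.4993, 0.2471, 0.1821]
orientation: [2.148, 1.692, -0.609]
wrist_force: [8.2, -0.1, -16.0]
grip_width: 0.0289
grasp_force: 65.2
```

```bash
python3 m.py
```

```text
[-0.553, -9.97, -12.64, 2.686]
```

play_rows --moves '[[[1,-0.0054,0,0.0002,0,0.08,0]]]'

```text
time: 20.05
tool_pos: [0.4983, 0.2426, 0.185]
orientation: [2.2, 1.733, -0.529]
wrist_force: [8.1, 0.5, -16.3]
grip_width: 0.0291
grasp_force: 65.2
```

```bash
python3 m.py
```

```text
[-0.4728, -9.51, -13.47, 2.59]
```

play_rows --moves '[[[1,-0.0054,0,0.0002,0,0.08,0]]]'

```text
time: 20.15
tool_pos: [0.4972, 0.2379, 0.1874]
orientation: [2.25, 1.772, -0.447]
wrist_force: [8.2, 1.0, -14.4]
grip_width: 0.0291
grasp_force: 65.2
```

```bash
python3 m.py
```

```text
[-0.3928, -8.13, -12.2, 2.362]
```

play_rows --moves '[[[1,-0.0054,0,0.0002,0,0.08,0]]]'

```text
time: 20.25
tool_pos: [0.496, 0.233, 0.1894]
orientation: [2.298, 1.81, -0.361]
wrist_force: [6.9, 1.8, -14.4]
grip_width: 0.0291
grasp_force: 65.2
```

```bash
python3 m.py
```

```text
[-0.3128, -7.6, -12.73, 2.146]
```

play_rows --moves '[[[1,-0.0054,0,0.0002,0,0.08,0]]]'

```text
time: 20.35
tool_pos: [0.4948, 0.228, 0.1911]
orientation: [2.344, 1.846, -0.273]
wrist_force: [6.6, 2.8, -12.0]
grip_width: 0.029
grasp_force: 65.2
```

```bash
python3 m.py
```

```text
[-0.2329, -6.96, -10.73, 1.894]
```

play_rows --moves '[[[1,-0.0054,0,0.0003,0,0.08,0]]]'

```text
time: 20.45
tool_pos: [0.4936, 0.2228, 0.1923]
orientation: [2.389, 1.881, -0.181]
wrist_force: [5.3, 2.3, -10.4]
grip_width: 0.0289
grasp_force: 65.6
```

```bash
python3 m.py
```

```text
[-0.1528, -5.02, -9.78, 1.585]
```

play_rows --moves '[[[1,-0.0054,0,0.0003,0,0.08,0]]]'

```text
time: 20.55
tool_pos: [0.4923, 0.2176, 0.1931]
orientation: [2.43, 1.914, -0.087]
wrist_force: [4.2, 4.1, -6.2]
grip_width: 0.0289
grasp_force: 65.9
```

```bash
python3 m.py
```

```text
[-0.0728, -5.43, -5.85, 1.242]
```

play_rows --moves '[[[1,-0.0054,0,0.0003,0,0.08,0]]]'

```text
time: 20.65
tool_pos: [0.4911, 0.2124, 0.1935]
orientation: [-2.466, -1.942, -0.011]
wrist_force: [1.9, 4.6, -3.0]
grip_width: 0.0291
grasp_force: 66.4
```

```bash
python3 m.py
```

```text
[0.007, -4.92, -3.03, 1.004]
```

play_rows --moves '[[[1,-0.0054,0,0.0003,0,0.08,0]]]'

```text
time: 20.75
tool_pos: [0.4898, 0.2071, 0.1934]
orientation: [-2.426, -1.911, -0.108]
wrist_force: [-0.1, 4.4, 1.8]
grip_width: 0.029
grasp_force: 66.9
```

```bash
python3 m.py
```

```text
[0.0869, -4.41, 1.47, 0.777]
```

play_rows --moves '[[[1,-0.0054,0,0.0003,0,0.08,0]]]'

```text
time: 20.85
tool_pos: [0.4886, 0.2019, 0.193]
orientation: [-2.383, -1.877, -0.202]
wrist_force: [-2.5, 4.0, 7.0]
grip_width: 0.0287
grasp_force: 67.5
```

```bash
python3 m.py
```

```text
[0.1666, -4.46, 6.38, 0.564]
```

play_rows --moves '[[[1,-0.0054,0,0.0002,0,0.08,0]]]'

```text
time: 20.95
tool_pos: [0.4873, 0.1966, 0.1921]
orientation: [-2.339, -1.843, -0.292]
wrist_force: [-2.7, 5.2, 6.8]
grip_width: 0.0287
grasp_force: 67.5
```

```bash
python3 m.py
```

```text
[0.2464, -5.94, 5.54, 0.518]
```

play_rows --moves '[[[1,-0.0054,0,0.0002,0,0.08,0]]]'

```text
time: 21.05
tool_pos: [0.4861, 0.1915, 0.1908]
orientation: [-2.292, -1.806, -0.38]
wrist_force: [-3.1, 4.1, 6.2]
grip_width: 0.0291
grasp_force: 67.4
```

```bash
python3 m.py
```

```text
[0.3261, -5.08, 4.81, 0.438]
```

play_rows --moves '[[[1,0.0034,0,0.0001,0,-0.05,0],[1,0.0067,0,0.0003,0,-0.1,0],[1,0.0101,0,0.0008,0,-0.15,0]]]'

```text
time: 21.35
tool_pos: [0.4877, 0.1981, 0.1917]
orientation: [-2.385, -1.872, -0.2]
wrist_force: [-5.5, -11.1, 9.0]
grip_width: 0.0292
grasp_force: 71.1
```

```bash
python3 m.py
```

```text
[0.1675, 10.37, 10.86, -2.985]
```

play_rows --moves '[[[1,0.0054,0,0.0002,0,-0.08,0]]]'

```text
time: 21.45
tool_pos: [0.489, 0.2032, 0.1926]
orientation: [-2.428, -1.905, -0.106]
wrist_force: [-3.2, -6.3, -7.2]
grip_width: 0.0292
grasp_force: 68.9
```

```bash
python3 m.py
```

```text
[0.0871, 7.44, -6.62, -2.157]
```

play_rows --moves '[[[1,0.0054,0,0.0002,0,-0.08,0]]]'

```text
time: 21.55
tool_pos: [0.4903, 0.2089, 0.1929]
orientation: [-2.468, -1.939, -0.008]
wrist_force: [-3.2, -8.4, -5.2]
grip_width: 0.0291
grasp_force: 69.4
```

```bash
python3 m.py
```

```text
[0.0058, 8.92, -5.1, -2.551]
```

play_rows --moves '[[[1,0.0054,0,0.0002,0,-0.08,0]]]'

```text
time: 21.65
tool_pos: [0.4916, 0.2145, 0.1928]
orientation: [2.432, 1.912, -0.089]
wrist_force: [-0.8, -9.0, -6.2]
grip_width: 0.0294
grasp_force: 69.3
```

```bash
python3 m.py
```

```text
[-0.0743, 8.49, -6.85, -2.144]
```

play_rows --moves '[[[1,0.0054,0,0.0002,0,-0.08,0]]]'

```text
time: 21.75
tool_pos: [0.4928, 0.2198, 0.1922]
orientation: [2.39, 1.879, -0.184]
wrist_force: [-0.8, -10.0, -4.3]
grip_width: 0.0285
grasp_force: 69.4
```

```bash
python3 m.py
```

```text
[-0.1546, 9.12, -5.81, -2.124]
```

play_rows --moves '[[[1,0.0054,0,0.0002,0,-0.08,0]]]'

```text
time: 21.85
tool_pos: [0.4941, 0.225, 0.1912]
orientation: [2.345, 1.844, -0.276]
wrist_force: [-0.1, -11.3, -3.4]
grip_width: 0.029
grasp_force: 69.4
```

```bash
python3 m.py
```

```text
[-0.2347, 9.93, -5.91, -2.134]
```

play_rows --moves '[[[1,0.0054,0,0.0002,0,-0.08,0]]]'

```text
time: 21.95
tool_pos: [0.4953, 0.23, 0.1898]
orientation: [2.299, 1.807, -0.364]
wrist_force: [0.1, -11.6, -2.8]
grip_width: 0.0289
grasp_force: 69.4
```

```bash
python3 m.py
```

```text
[-0.3149, 9.86, -6.14, -1.991]
```

play_rows --moves '[[[1,0.0054,0,0.0002,0,-0.08,0]]]'

```text
time: 22.05
tool_pos: [0.4965, 0.235, 0.188]
orientation: [2.25, 1.769, -0.45]
wrist_force: [-1.0, -11.9, -3.1]
grip_width: 0.029
grasp_force: 69.3
```

```bash
python3 m.py
```

```text
[-0.395, 9.74, -7.38, -1.986]
```

play_rows --moves '[[[1,0.0054,0,0.0002,0,-0.08,0]]]'

```text
time: 22.15
tool_pos: [0.4977, 0.2398, 0.1857]
orientation: [2.2, 1.73, -0.532]
wrist_force: [-0.1, -12.1, -2.7]
grip_width: 0.0291
grasp_force: 69.2
```

```bash
python3 m.py
```

```text
[-0.4751, 9.24, -7.75, -1.86]
```

play_rows --moves '[[[1,0.0054,0,0.0002,0,-0.08,0]]]'

```text
time: 22.25
tool_pos: [0.4987, 0.2444, 0.1831]
orientation: [2.149, 1.689, -0.612]
wrist_force: [-0.4, -13.1, -2.3]
grip_width: 0.0289
grasp_force: 69.1
```

```bash
python3 m.py
```

```text
[-0.5551, 9.71, -8.7, -1.764]
```

play_rows --moves '[[[1,0.0054,0,0.0002,0,-0.08,0]]]'

```text
time: 22.35
tool_pos: [0.4998, 0.2488, 0.1801]
orientation: [2.095, 1.647, -0.688]
wrist_force: [-0.9, -14.7, -1.9]
grip_width: 0.0289
grasp_force: 69.0
```

```bash
python3 m.py
```

```text
[-0.6353, 10.54, -10.07, -1.677]
```

```bash
cat > fit.py <<'E'
import json,numpy as np
from scipy.optimize import least_squares
L=lambda f:[json.loads(l) for l in open(f)]
air=L("air.jsonl");k=np.polyfit([np.sin(a["tilt"]) for a in air],[a["MX"] for a in air],1)
G1=[dict(g,off0=.693) for g in L("grip.jsonl") if g["t"]>7.6]
G2=[dict(g,off0=1.393) for g in L("log.jsonl")]
def fit(G,lab,e_free=True,pri=True):
    D={q:np.array([g[q] for g in G]) for q in G[0]};t=D["t"]
    sg=np.where((t<9)|((t>12.3)&(t<15))|((t>19.5)&(t<21.2)),1,-1)
    th=D["tilt"]+D["off0"];M=D["MX"]-k[0]*np.sin(D["tilt"])-k[1]
    # x=S,e,drag,A,phi(angle of stub when heavy down): T=A sin(th-phi)
    def f(x):
        r=(M+x[0]*D["Ft"]+x[1]*D["Frad"]+x[2]*sg+x[3]*np.sin(th-x[4]))/np.hypot(.55*x[0],.03)
        return np.r_[r,*( [(x[2]-.28)/.015,(x[3]-.2)/.02] if pri else []),x[1]/(.003 if e_free else 1e-6)]
    b=min((least_squares(f,[.25,0,.28,.2,p]) for p in(0,1.5,3,4.5)),key=lambda s:s.cost)
    print(lab,b.x.round(3),"se",np.sqrt(np.diag(np.linalg.inv(b.jac.T@b.jac))).round(3),"chi2",round(2*b.cost,1),len(G))
    return b,f
fit(G1,"set1");fit(G2,"set2");b,f=fit(G1+G2,"both");fit(G1+G2,"both e=0",False);fit(G1+G2,"noprior",True,False)
print(f(b.x)[:len(G1+G2)].round(1))
E
python3 fit.py
```

```text
set1 [ 0.265 -0.002  0.28   0.197  0.916] se [0.004 0.002 0.015 0.019 0.201] chi2 27.3 31
set2 [2.720e-01 2.000e-03 2.810e-01 2.070e-01 7.098e+00] se [0.004 0.003 0.015 0.019 0.174] chi2 41.4 29
both [ 0.269 -0.001  0.283  0.204  0.858] se [0.003 0.002 0.015 0.018 0.133] chi2 72.6 60
both e=0 [ 0.269 -0.     0.283  0.203  0.832] se [0.003 0.    0.015 0.018 0.108] chi2 72.7 60
noprior [ 2.77e-01 -1.00e-03  3.42e-01 -2.02e-01  4.01e+00] se [0.011 0.002 0.082 0.056 0.139] chi2 71.8 60
[-1.   0.2  0.6  1.4  0.2  0.3  0.3 -0.1  1.2 -1.1  0.7 -0.9  1.3 -2.6
  1.6  0.6  0.4 -0.1  0.8  0.1 -0.1 -0.7 -0.3 -0.1  0.4 -0.  -0.5 -1.6
 -0.2 -2.3  0.6 -0.7  1.5  0.6 -1.5  1.9  0.6 -1.8 -1.   0.6  0.8  0.9
  3.   0.6  0.6  0.7 -0.2 -2.5 -0.9 -1.  -1.3 -2.  -0.7 -0.2  0.5  0.7
 -0.1 -0.8  0.1  1.5]
```

The heavy side should be down at a stub angle of about 0.84 ± 0.12 rad, and both sets agree on that. One more up-and-down sweep will tighten it.

play_rows --moves '[[[1,-0.0034,0,0.0003,0,0.05,0],[1,-0.0067,0,0.0005,0,0.1,0],[1,-0.0101,0,0.001,0,0.15,0]]]'

```text
time: 22.65
tool_pos: [0.4982, 0.2422, 0.1839]
orientation: [2.198, 1.732, -0.532]
wrist_force: [8.6, 0.6, -16.1]
grip_width: 0.0289
grasp_force: 69.9
```

```bash
python3 m.py
```

```text
[-0.4754, -9.66, -13.19, 2.703]
```

play_rows --moves '[[[1,-0.0054,0,0.0002,0,0.08,0]]]'

```text
time: 22.75
tool_pos: [0.4971, 0.2377, 0.1863]
orientation: [2.248, 1.772, -0.45]
wrist_force: [8.6, -2.1, -17.7]
grip_width: 0.0287
grasp_force: 69.4
```

```bash
python3 m.py
```

```text
[-0.3956, -6.79, -16.38, 2.007]
```

play_rows --moves '[[[1,-0.0054,0,0.0002,0,0.08,0]]]'

```text
time: 22.85
tool_pos: [0.4959, 0.2326, 0.1885]
orientation: [2.297, 1.81, -0.363]
wrist_force: [9.1, 1.3, -22.7]
grip_width: 0.0287
grasp_force: 68.9
```

```bash
python3 m.py
```

```text
[-0.3138, -10.24, -20.57, 2.556]
```

play_rows --moves '[[[1,-0.0054,0,0.0002,0,0.08,0]]]'

```text
time: 22.95
tool_pos: [0.4947, 0.2276, 0.1901]
orientation: [2.344, 1.847, -0.274]
wrist_force: [9.1, 2.7, -23.8]
grip_width: 0.0287
grasp_force: 68.8
```

```bash
python3 m.py
```

```text
[-0.2333, -10.1, -22.06, 2.502]
```

play_rows --moves '[[[1,-0.0054,0,0.0002,0,0.08,0]]]'

```text
time: 23.05
tool_pos: [0.4935, 0.2225, 0.1913]
orientation: [2.388, 1.881, -0.182]
wrist_force: [9.8, 3.7, -24.1]
grip_width: 0.0292
grasp_force: 68.7
```

```bash
python3 m.py
```

```text
[-0.1533, -9.48, -22.91, 2.348]
```

play_rows --moves '[[[1,-0.0054,0,0.0002,0,0.08,0]]]'

```text
time: 23.15
tool_pos: [0.4923, 0.2174, 0.1921]
orientation: [2.43, 1.914, -0.087]
wrist_force: [9.0, 6.1, -24.1]
grip_width: 0.0289
grasp_force: 68.6
```

```bash
python3 m.py
```

```text
[-0.0731, -9.76, -23.44, 2.219]
```

play_rows --moves '[[[1,-0.0054,0,0.0002,0,0.08,0]]]'

```text
time: 23.25
tool_pos: [0.491, 0.2121, 0.1925]
orientation: [-2.466, -1.942, -0.01]
wrist_force: [7.8, 6.4, -24.7]
grip_width: 0.029
grasp_force: 68.6
```

```bash
python3 m.py
```

```text
[0.0068, -7.88, -24.77, 2.019]
```

play_rows --moves '[[[1,-0.0054,0,0.0002,0,0.08,0]]]'

```text
time: 23.35
tool_pos: [0.4898, 0.2069, 0.1924]
orientation: [-2.426, -1.91, -0.107]
wrist_force: [7.9, 9.1, -24.3]
grip_width: 0.0289
grasp_force: 68.5
```

```bash
python3 m.py
```

```text
[0.0868, -8.52, -25.13, 1.83]
```

play_rows --moves '[[[1,-0.0054,0,0.0002,0,0.08,0]]]'

```text
time: 23.45
tool_pos: [0.4886, 0.2017, 0.1919]
orientation: [-2.383, -1.877, -0.201]
wrist_force: [7.3, 11.6, -24.4]
grip_width: 0.0291
grasp_force: 68.4
```

```bash
python3 m.py
```

```text
[0.1667, -8.71, -26.22, 1.656]
```

play_rows --moves '[[[1,-0.0054,0,0.0002,0,0.08,0]]]'

```text
time: 23.55
tool_pos: [0.4873, 0.1966, 0.191]
orientation: [-2.338, -1.842, -0.292]
wrist_force: [8.1, 12.9, -24.7]
grip_width: 0.0289
grasp_force: 68.1
```

```bash
python3 m.py
```

```text
[0.2465, -8.01, -27.5, 1.473]
```

play_rows --moves '[[[1,0.0034,0,0.0001,0,-0.05,0],[1,0.0067,0,0.0003,0,-0.1,0],[1,0.0101,0,0.0008,0,-0.15,0]]]'

```text
time: 23.85
tool_pos: [0.4888, 0.2029, 0.1918]
orientation: [-2.427, -1.905, -0.104]
wrist_force: [-1.1, -13.8, -2.6]
grip_width: 0.0287
grasp_force: 72.5
```

```bash
python3 m.py
```

```text
[0.0865, 13.88, -1.41, -3.582]
```

play_rows --moves '[[[1,0.0054,0,0.0002,0,-0.08,0]]]'

```text
time: 23.95
tool_pos: [0.4901, 0.2079, 0.1923]
orientation: [-2.469, -1.936, -0.007]
wrist_force: [-1.0, -8.7, -18.1]
grip_width: 0.029
grasp_force: 70.2
```

```bash
python3 m.py
```

```text
[0.0061, 8.82, -18.01, -2.122]
```

play_rows --moves '[[[1,0.0054,0,0.0002,0,-0.08,0]]]'

```text
time: 24.05
tool_pos: [0.4913, 0.2134, 0.1922]
orientation: [2.433, 1.91, -0.092]
wrist_force: [-1.3, -11.7, -12.2]
grip_width: 0.0291
grasp_force: 70.8
```

```bash
python3 m.py
```

```text
[-0.0757, 10.74, -13.02, -2.778]
```

play_rows --moves '[[[1,0.0054,0,0.0002,0,-0.08,0]]]'

```text
time: 24.15
tool_pos: [0.4927, 0.2189, 0.1917]
orientation: [2.39, 1.878, -0.186]
wrist_force: [-0.3, -12.4, -12.5]
grip_width: 0.0289
grasp_force: 70.7
```

```bash
python3 m.py
```

```text
[-0.1559, 9.99, -14.24, -2.451]
```

play_rows --moves '[[[1,0.0054,0,0.0002,0,-0.08,0]]]'

```text
time: 24.25
tool_pos: [0.4939, 0.2242, 0.1907]
orientation: [2.346, 1.843, -0.278]
wrist_force: [-0.0, -13.2, -10.5]
grip_width: 0.0288
grasp_force: 70.8
```

```bash
python3 m.py
```

```text
[-0.2358, 10.03, -13.17, -2.181]
```

play_rows --moves '[[[1,0.0054,0,0.0002,0,-0.08,0]]]'

```text
time: 24.35
tool_pos: [0.4951, 0.2293, 0.1893]
orientation: [2.299, 1.806, -0.366]
wrist_force: [0.0, -13.9, -8.6]
grip_width: 0.0287
grasp_force: 70.8
```

```bash
python3 m.py
```

```text
[-0.3161, 10.19, -12.38, -2.202]
```

play_rows --moves '[[[1,0.0054,0,0.0002,0,-0.08,0]]]'

```text
time: 24.45
tool_pos: [0.4963, 0.2343, 0.1876]
orientation: [2.251, 1.768, -0.452]
wrist_force: [-0.9, -14.8, -8.2]
grip_width: 0.0289
grasp_force: 70.8
```

```bash
python3 m.py
```

```text
[-0.3962, 10.32, -13.23, -2.193]
```

play_rows --moves '[[[1,0.0054,0,0.0002,0,-0.08,0]]]'

```text
time: 24.55
tool_pos: [0.4974, 0.239, 0.1854]
orientation: [2.2, 1.729, -0.534]
wrist_force: [-0.9, -15.5, -6.9]
grip_width: 0.0288
grasp_force: 70.8
```

```bash
python3 m.py
```

```text
[-0.4764, 10.46, -13.12, -2.15]
```

```bash
tail -18 log.jsonl | sed -E 's/.*"tilt": ([-0-9.]*),.*"t": ([0-9.]*),.*/\1 \2/' | tr '\n' ';'; sed -i 's/(t<21.2))/(t<21.2))|((t>22.4)\&(t<23.65))/' fit.py; python3 fit.py
```

```text
-0.4754 22.65;-0.3956 22.75;-0.3138 22.85;-0.2333 22.95;-0.1533 23.05;-0.0731 23.15;0.0068 23.25;0.0868 23.35;0.1667 23.45;0.2465 23.55;0.0865 23.85;0.0061 23.95;-0.0757 24.05;-0.1559 24.15;-0.2358 24.25;-0.3161 24.35;-0.3962 24.45;-0.4764 24.55;set1 [ 0.265 -0.002  0.28   0.197  0.916] se [0.004 0.002 0.015 0.019 0.201] chi2 27.3 31
set2 [0.271 0.001 0.281 0.207 0.788] se [0.003 0.002 0.015 0.019 0.167] chi2 53.2 47
both [ 0.27  -0.     0.283  0.202  7.122] se [0.003 0.002 0.015 0.018 0.131] chi2 83.4 78
both e=0 [ 0.269 -0.     0.283  0.202  7.095] se [0.003 0.    0.015 0.018 0.096] chi2 83.5 78
noprior [ 2.760e-01 -1.000e-03  3.360e-01 -1.940e-01  3.992e+00] se [0.009 0.002 0.071 0.046 0.14 ] chi2 82.8 78
[-0.9  0.2  0.7  1.5  0.2  0.3  0.4 -0.   1.2 -1.1  0.7 -0.9  1.3 -2.5
  1.6  0.6  0.5 -0.1  0.9  0.1 -0.1 -0.7 -0.3 -0.1  0.4 -0.  -0.5 -1.6
 -0.2 -2.3  0.6 -0.7  1.6  0.6 -1.5  1.9  0.6 -1.8 -1.   0.6  0.8  0.9
  3.   0.6  0.6  0.7 -0.2 -2.5 -0.9 -1.  -1.3 -2.  -0.7 -0.1  0.6  0.7
 -0.1 -0.8  0.1  1.6 -0.5  0.6 -1.2 -0.7  0.1 -0.6  2.1  0.4 -0.4  0.2
  0.7  0.7 -0.9 -0.7  0.5 -0.1 -0.4 -0.5]
```

play_rows --moves '[[[1,0.003,0,0.0003,0,-0.045,0],[1,0.0057,0,0.0004,0,-0.085,0],[1,0.0057,0,0.0004,0,-0.085,0],[1,0.0057,0,0.0004,0,-0.085,0],[1,0.0057,0,0.0004,0,-0.085,0],[1,0.0057,0,0.0004,0,-0.085,0]]]'

```text
time: 25.15
tool_pos: [0.4988, 0.2448, 0.1819]
orientation: [2.148, 1.69, -0.613]
wrist_force: [3.0, -5.7, -6.4]
grip_width: 0.0288
grasp_force: 71.7
```

```bash
cat > stub.py <<'E'
from workcell import r
from h import *
s=r.snapshot("side");w=cloud(s);o=r.observe()
C=HUB-.015*X;P=w[230:340,170:275].reshape(-1,3);d=-(P-C)@X;h=-Y
Q=np.c_[(P-C)@h,P[:,2]-.1256];r_=np.hypot(*Q.T);k=(d>.003)&(d<.012)&(r_<.042)&(r_>.023)
m=Q[k].mean(0);print(k.sum(),m,"stub",np.arctan2(*m));print({k:float(v) for k,v in meas(o).items()},abs(o["joint_vel"]).max())
q=w[100:205,285:385].reshape(-1,3);q=q[(q[:,2]>.112)&(q[:,2]<.125)];print("bar",len(q),cv2.minAreaRect((q[:,:2]*1000).astype(np.float32)) if len(q)>5 else "")
cv2.imwrite("pics/end.png",s["pixels"][:,:,::-1])
E
python3 stub.py
```

```text
44 [0.02022295 0.01793016] stub 0.8454204127206297
{'tilt': -0.5554, 'D': 0.0671, 'off': -0.0001, 'ax': 0.0012, 'Ft': 1.29, 'Frad': -8.1, 'Fax': 5.0, 'MX': -0.097, 'TF': -0.086, 't': 25.2, 'w': 0.0286, 'g': 71.7} 0.0017528757625844694
bar 176 ((504.33160400390625, -218.98941040039062), (63.95005416870117, 17.606138229370117), 16.9444522857666)
```

View pics/end.png

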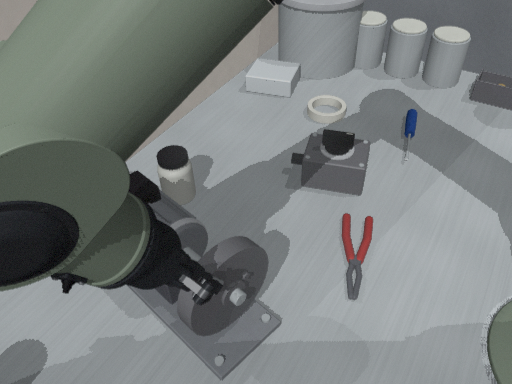

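The view shows the gripper holding the rotor rim at (205,285) and the stub at (247,280), at 0.845 rad (target 0.83). The isolator bar at (338,140) is off, and the pliers and jar have not moved. I hand in.

```bash
python3 -c "
from workcell import r
print(r.hand_in())"
```

```text
the job is handed in; nothing more can be done
None
```

I turned the isolator off, found the rotor's heavy side by feel and handed in with it held at rest, straight down to my estimate (about ±0.1 rad, tolerance 0.35); the hand-in returned no verdict.

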